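# Draw a spare shelf rail out through the deck opening

## Task

A spare green shelf-edge rail lies inside the hollow shelf deck and is longer than the opening above it. Slide it back towards the robot until its far end comes free, tilt it far end first so that it passes diagonally up through the opening, and finish while holding it in the gripper, level and still, with its underside at least 80 mm above the deck top. Do not shift or tip the glassware standing on the deck.

Things in the scene. Friction and masses are not known exactly. Their poses are not given: they have to be found in the camera images.
- opening (a point): Centre of the rectangular opening in the top of a dark hollow shelf deck, level with the deck top (world z 0.070), edged with aluminium trim. Axes: x along the deck away from the robot, y left, z up. The opening is 190 mm along x, 170 mm along y. In this frame the cavity below runs in x from -205 mm (roomier near end) to +165 mm (far end), in y from -95 to +95 mm.
- rail_mid (a point): Centre (half-way up) of the loose rail: a rigid green plastic box-section bar 280 mm long (its x), 28 mm wide (its y), 36 mm tall (its z), about 0.16 kg, centre of mass here, a white band 30 mm wide round its middle. It lies on the cavity's floor roughly along the deck's x, its +x end away from the robot; both ends are hidden under the deck.
- rail_far (a point): Centre of the rail's far end face (+140 mm along the rail's x from rail_mid).
- rail_near (a point): Centre of the rail's near end face (-140 mm along the rail's x from rail_mid).
- deck: The fixed dark deck, green strips on its near and far edges; origin on the table 70 mm below the point opening, same axes. It spans x -215 to +245 mm, y -190 to +190 mm; top 70 mm above the table, top sheet 5 mm thick (underside at world z 0.065), cavity floor at world z 0.004.
- rail: The loose rail; its origin is the centre of its underside, 18 mm below rail_mid.
- tumbler_mid (a point): Clear glass tumbler standing on the deck at one of the far corners, 64 mm wide, 95 mm tall; the point is its centre, half-way up. Leave alone.
- beaker_mid (a point): Green glass beaker standing on the deck at the other far corner, 64 mm wide, 75 mm tall; the point is its centre, half-way up. Leave alone.
- dish_mid (a point): White ceramic dish standing on the deck's near left part, 72 mm wide, 35 mm tall; the point is its centre, half-way up. Leave alone.

How it is judged (in metres and radians):
On the way:
1. the rail pokes diagonally up through the opening: its far end above the deck top while its near end is still below the deck (height (world z) of rail_far above 0.095 m and height (world z) of rail_near below 0.055 m), for 0.1 s.
At the end, for the whole second after the job is handed in: The rail is held in the fingers, at rest, both end centres more than 160 mm above the table (so the underside is about 75 mm above the deck top), level within 15 degrees, not touching the deck; the glassware stands where it was (height (world z) of each of rail_far, rail_near above 0.16 m and angle between rail_mid's own x axis and vertical between 1.31 and 1.83 rad and contact force between the fingers and rail above 1 N and contact force between rail and deck below 0.1 N and linear speed of rail below 0.03 m/s); the arm keeps its last pose, push and grip.
It fails at once if the tumbler is shifted by more than 20 mm or tipped (distance of tumbler_mid from where it was at the start of the episode above 0.02 m or angle between tumbler_mid's own z axis and vertical above 0.3 rad).
It fails at once if the beaker is shifted by more than 20 mm or tipped (distance of beaker_mid from where it was at the start of the episode above 0.02 m or angle between beaker_mid's own z axis and vertical above 0.3 rad).
It fails at once if the dish is shifted by more than 20 mm or tipped (distance of dish_mid from where it was at the start of the episode above 0.02 m or angle between dish_mid's own z axis and vertical above 0.3 rad).
It also fails if it takes over 45 s, if anything falls off the work surface, if the arm or the gripper's body presses on something with over 40 N, if the wrist force passes 120 N, or if a joint passes its speed limit or range.

## Robot

A 6-joint arm with a two-finger parallel gripper is mounted at the origin on the work surface. World frame = base frame: x ahead of the robot, y to its left, z up, the work surface at z = 0. Lengths are in m, angles in degrees, forces in N, time in s.
With the tool pointing down it reaches from about 0.275 to 0.775 m from the base axis. Payload 14.6 kg.
Tool frame: the origin (TCP) lies midway between the tips of the shut fingers; the grasp point (between the pads) lies 19 mm behind it; x points along the fingers, y is the direction in which the jaws open and shut, and the axes are right-handed (so a half turn about x gives the same grasp; the last joint's range is limited). The gripper opens to 85 mm and grips with 20 to 120 N. Pads are 22 mm wide; open, the fingers measure 114 mm over their backs; the gripper's body (76 mm by 85 mm) begins 54 mm behind the grasp point. The pads swing forward as they close: fully open they stand 13 mm farther back than shut.
Start: joints at [-84.872, 15.075, -2.767, 72.158, 0, 81.102], TCP at [0.127, -0.509, 0.231] pointing down, gripper open.
Joint ranges: [-151.79, 151.79], [-50.71, 97.33], [-67.44, 78.34], [-121.81, 120.89], [-77.56, 73.72], [-180, 180]. Speed limits (degrees/s): [108.29, 108.29, 147.25, 159.86, 180, 180].

## Interface

Orientations are given as [roll, pitch, yaw] about the fixed x, y, z axes, in that order (R = Rz(yaw) Ry(pitch) Rx(roll)).
In Python, from station import robot gives the robot as it stands. The module is installed in compiled form; this text tells all that it offers. Calls block until the motion is done:
- robot.reach(position, orientation): joint-space move of the TCP to a pose.
- robot.line_to(position, orientation=None, v=0.15): straight line of the TCP; orientation=None keeps the orientation; v is the mean speed in m/s.
- robot.set_joints(angles): joint-space move.
- robot.move_gripper(opening, grasp_force=None): finger opening in m; grasp_force is the grip in N (None keeps the last); returns when the fingers have stopped.
- robot.sleep(seconds).
- robot.ik(position, orientation): joint angles nearest the present ones, or None.
- robot.read_state(): the state.
- robot.camera(name): name is "side" or "top" or "wrist"; returns a dict with "color" (384x512x3 uint8, blue, green, red), "range_z" (384x512 float32, m along the optical axis (not along the pixel's ray), 0 where there is no reading), "camera_matrix" (3x3 intrinsics, pixels), "distortion" ([k1, k2, p1, p2, k3] as OpenCV has them; the pictures are not rectified), "extrinsics" (4x4, takes a point from world to camera coordinates). Camera axes: x right, y down, z forward; pixel columns grow to the right and rows downward; lengths in m; the calibration is good to about 2 mm. A picture is of the moment at which its call begins.
A pose or a line that the arm cannot do raises robot.PlanningError and nothing moves.
- robot.hand_in(): hands the job in, once; it reports no verdict.
The state is a dict: "time": time; "joint_positions": joint angles; "qvel": joint speeds; "tau": joint torques, N m; "tcp_pos": TCP position; "tcp_rot": TCP orientation; "wrist_force": force on the tool from outside, world axes, zero at the start; "moment": the same for the moment, N m; "width": finger opening in m.
Only numpy, scipy, OpenCV 4.12 (cv2) and the standard library are available. Lean on these libraries where they do the work, as an engineer would, in place of code of your own. Each camera call takes 0.05 s, during which the arm holds its last target.

## Working session

There is one attempt and no reset: what is moved stays moved. The work goes in short steps, each a Python script; the robot and the scene stay as the last script left them, time stands still between calls to the robot, and variables do not carry over. Pictures are saved under pics/ and viewed, and the job is handed in when it is done.

```bash
mkdir -p pics; ls; python3 - <<'E'
from station import robot
import cv2,numpy as np
s=robot.read_state();print(s['time'],s['tcp_pos'],s['tcp_rot'],s['width'])
for n in("top","side"):
    c=robot.camera(n);cv2.imwrite(f"pics/{n}0.png",c["color"]);np.savez(f"{n}0.npz",**c)
    print(n,c["camera_matrix"].tolist(),c["distortion"],np.round(c["extrinsics"],3).tolist())
E
```

```text
pics
0.0 [ 0.12722158 -0.50907882  0.23081494] [-98.46368132  89.93907035  95.5635354 ] 0.0854814357879485
top [[465.2020652941727, 0.0, 249.799484830896], [0.0, 465.2020652941727, 187.3166276928071], [0.0, 0.0, 1.0]] [-0.18513763  0.          0.          0.          0.        ] [[0.021, -0.999, 0.025, 0.004], [-0.991, -0.024, -0.133, 0.574], [0.133, -0.022, -0.991, 1.0], [0.0, 0.0, 0.0, 1.0]]
side [[415.4344796647024, 0.0, 258.4136579807054], [0.0, 415.4344796647024, 197.19644732458366], [0.0, 0.0, 1.0]] [-0.10624978  0.          0.          0.          0.        ] [[-0.987, -0.156, -0.023, 0.566], [-0.076, 0.597, -0.798, 0.099], [0.139, -0.786, -0.602, 0.935], [0.0, 0.0, 0.0, 1.0]]
```

View pics/top0.png

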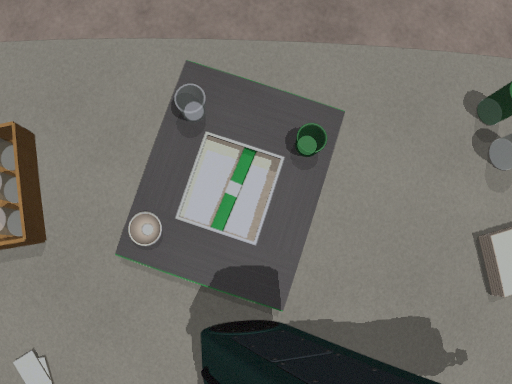

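View pics/side0.png

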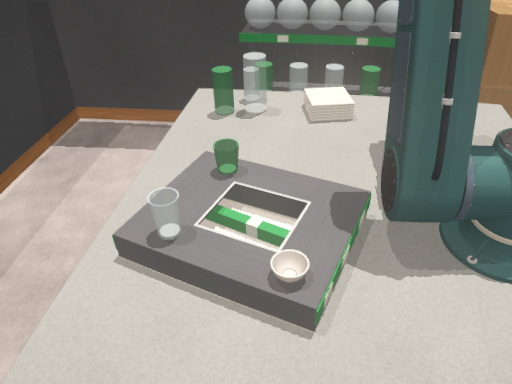

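The top view shows the deck (corners about (187,62), (344,111), (283,310), (117,254)), the opening with bright trim around (231,188), and the green rail from about (250,150) to (218,228) with its white band near (233,188). The tumbler is at (190,100), the beaker at (311,140) and the dish at (145,229).

```bash
cat > h.py <<'E'
import cv2,numpy as np
def ray(c,px):
    n=cv2.undistortPoints(np.array(px,float).reshape(-1,1,2),c["camera_matrix"],c["distortion"]).reshape(-1,2)
    E=c["extrinsics"];R=E[:3,:3];o=-R.T@E[:3,3]
    return o,np.c_[n,np.ones(len(n))]@R
def plane(c,px,z):
    o,d=ray(c,px);return o+d*((z-o[2])/d[:,2])[:,None]
def proj(c,P):
    E=c["extrinsics"];r=cv2.Rodrigues(E[:3,:3])[0]
    return cv2.projectPoints(np.array(P,float).reshape(-1,1,3),r,E[:3,3],c["camera_matrix"],c["distortion"])[0].reshape(-1,2)
E
python3 - <<'E'
from h import *
c=np.load("top0.npz");im=c["color"]
hsv=cv2.cvtColor(im,cv2.COLOR_BGR2HSV);H,S,V=cv2.split(hsv)
# opening: bright things vs dark deck in box
b=np.zeros(V.shape,np.uint8);b[125:250,170:292]=255
m=(V>90).astype(np.uint8)*255&b
g=((H>45)&(H<80)&(S>150)&(V>80)).astype(np.uint8)*255&b; g[:,285:]=0
m2=m|g
cs=max(cv2.findContours(m2,cv2.RETR_EXTERNAL,cv2.CHAIN_APPROX_NONE)[0],key=cv2.contourArea)
def mr(cs,z):
    P=plane(c,cs.reshape(-1,2),z)[:,:2]; return cv2.minAreaRect((P*1000).astype(np.float32))
print("opening",cv2.boundingRect(cs),mr(cs,.07))
# deck
d=(V<75).astype(np.uint8)*255; d[320:]=0
gg=cv2.findContours(d,cv2.RETR_EXTERNAL,cv2.CHAIN_APPROX_NONE)[0]
print("deck corners mm",(plane(c,[(187,62),(344,111),(283,310),(117,254)],.07)*1000).round())
n,l,st,ce=cv2.connectedComponentsWithStats(g)
pts=[]
for i in range(1,n):
    if st[i,4]>80:print(st[i],ce[i]); pts.append(np.argwhere(l==i)[:,::-1])
print([len(p) for p in pts])
pts=[p for p in pts if p[:,0].mean()<260]
P=plane(c,np.vstack(pts),.04)
print("rail rect",cv2.minAreaRect((P[:,:2]*1000).astype(np.float32)))
v=cv2.fitLine((P[:,:2]*1000).astype(np.float32),cv2.DIST_L2,0,.01,.01).ravel();print(v)
t=[((plane(c,p,.04)[:,:2]*1000-v[2:])@v[:2]) for p in pts]
print([(x.min(),x.max()) for x in t])
o=im.copy();o[g>0]=(0,0,255);cv2.drawContours(o,[cs],-1,(255,0,255),1)
cv2.imwrite("pics/m.png",cv2.resize(o[40:320,100:360],None,fx=2.1,fy=2.1,interpolation=cv2.INTER_NEAREST))
for nm,q,z in(("tumb",(194,111),.07),("beak",(307,146),.07),("dish",(147,230),.07)):print(nm,plane(c,[q],z).round(3), c["range_z"][q[1],q[0]])
E
```

```text
opening (175, 131, 111, 115) ((569.5601806640625, 59.83734893798828), (188.50680541992188, 205.89932250976562), 72.94580078125)
deck corners mm [[ 854.  167.   70.]
 [ 748. -190.   70.]
 [ 309.  -58.   70.]
 [ 418.  300.   70.]]
[232 149  23  35 399] [243.05012531 165.68170426]
[211 194  25  36 422] [223.52843602 211.67298578]
[399, 422]
rail rect ((569.9351806640625, 54.06315612792969), (26.306690216064453, 191.672119140625), 68.63224029541016)
[ 9.3120629e-01 -3.6449254e-01  5.6860229e+02  5.4613251e+01]
[(np.float64(19.398248232388806), np.float64(97.2789033195726)), (np.float64(-94.3963463893899), np.float64(-14.749696387091873))]
tumb [[0.738 0.146 0.07 ]] 0.92701423
beak [[ 0.665 -0.106  0.07 ]] 1.0154283
dish [[0.472 0.237 0.07 ]] 0.98406273
```

View pics/m.png

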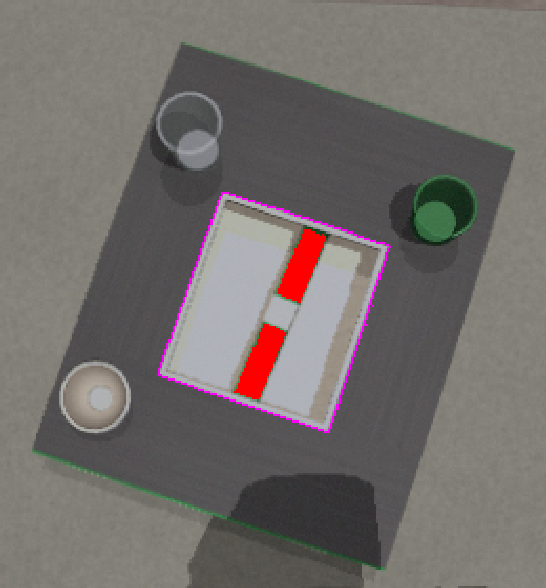

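Measurements agree with the given sizes. The opening plus trim is 188 × 206 mm, and the deck centre is consistent. The rail is 26 mm wide, and its band is centred at (0.571, 0.054), yawed −21.4° against the deck's −17.05°. Next I plan the path and check it geometrically and by IK.

```bash
cat > plan.py <<'E'
from h import *
from scipy.spatial.transform import Rotation as Ro
O=np.array([.5696,.0598]);DY=np.radians(-17.05)
X=np.array([np.cos(DY),np.sin(DY)]);Y=np.array([-X[1],X[0]])
RM=np.array([.5707,.0538]);RY=np.radians(-21.37)
S=.015          # grasp offset along rail
TZ=.009         # TCP z at grasp (rail mid z .022)
def todeck(p): d=np.array(p)-O; return np.array([d@X,d@Y])
def tool(xm,ym,zm,yaw,th,flip):
    """rail mid in deck x,y ; world z ; yaw world ; th = far end up (rad)"""
    Rr=Ro.from_euler('xyz',[0,-th,yaw]).as_matrix()
    ry=Rr[:,1]*(-1 if flip else 1); tx=-Rr[:,2]
    R=np.c_[tx,ry,np.cross(tx,ry)]
    mid=np.r_[O+xm*X+ym*Y,zm]
    p=mid+S*Rr[:,0]+(TZ-.022)*Rr[:,2]
    return p,Ro.from_matrix(R).as_euler('xyz',degrees=True)
def mid_from_nb(xn,zn,th): # near-bottom corner
    return xn+.14*np.cos(th)-.018*np.sin(th), zn+.14*np.sin(th)+.018*np.cos(th)
# (near bottom x, z, theta deg)
m0=todeck(RM)
WP=[(-.140+m0[0],.010,0),(-.196,.010,0),(-.194,.008,10),(-.160,.009,15.5),(-.130,.009,22),(-.095,.010,30),(-.068,.012,30),(-.068,.095,30)]
def poses(flip,n=1):
    out=[]
    for i,(xn,zn,td) in enumerate(WP):
        th=np.radians(td);xm,zm=mid_from_nb(xn,zn,th)
        out.append((xm,m0[1] if i==0 else -.002,zm,RY if i==0 else DY,th))
    out.append((out[-1][0]-.02,-.002,.225,DY,0.))
    return out
def clear(xm,zm,th):
    c,s=np.cos(th),np.sin(th)
    # dense boundary of rail
    a=np.linspace(-.14,.14,281);b=np.linspace(-.018,.018,37)
    q=np.r_[[(u,w) for u in a for w in(-.018,.018)],[(u,w) for u in(-.14,.14) for w in b]]
    x=xm+q[:,0]*c-q[:,1]*s;z=zm+q[:,0]*s+q[:,1]*c
    d=[min(z)-.004]
    def box(x0,x1,z0,z1):
        dx=np.maximum(np.maximum(x0-x,x-x1),0);dz=np.maximum(np.maximum(z0-z,z-z1),0);return np.hypot(dx,dz).min()
    d+= [box(-.3,-.095,.065,.072),box(.095,.3,.065,.072),box(-.3,-.205,0,.07),box(.165,.3,0,.07)]
    return d
E
python3 - <<'E'
from plan import *
from station import robot
print("rail mid deck",m0)
P=poses(0)
for a,b in zip(P[:-1],P[1:]):
    d=np.array([clear(*( (np.array(a)+(np.array(b)-a)*t)[[0,2,4]])) for t in np.linspace(0,1,15)])
    print(np.round(d.min(0)*1000,1), "far/near z",round(b[2]+.14*np.sin(b[4]),3),round(b[2]-.14*np.sin(b[4]),3))
for f in(0,1):
    p,o=tool(m0[0],m0[1],.022,RY,0,f);print(f,p,o,robot.ik(p+[0,0,.2],o),robot.ik(p,o))
    for q in P: p,o=tool(*q,f);print(p.round(3),np.round(robot.ik(p,o),0) if robot.ik(p,o) is not None else None)
E
```

```text
rail mid deck [ 0.00281089 -0.00541377]
[ 6.  19.  19.   9.  22.2] far/near z 0.028 0.028
[ 4.   3.  13.8  4.7 81. ] far/near z 0.074 0.026
[ 4.   0.6  0.   4.7 56.9] far/near z 0.101 0.026
[ 4.9  0.6  7.4 35.4 53.5] far/near z 0.131 0.026
[ 5.   2.8 25.9 61.5 56.4] far/near z 0.166 0.026
[ 6.  11.6 29.5 92.  66.3] far/near z 0.168 0.028
[  8.    9.   29.5 119.   66.3] far/near z 0.251 0.111
[ 91.   35.5 101.4 131.6 137. ] far/near z 0.225 0.225
0 [0.5846687  0.04833416 0.009     ] [21.37 90.    0.  ] [-3.2299887  21.57614569  3.49359594 71.91745025  0.         18.1400113 ] [ -3.2299887   29.68199895 -16.3725212   43.94547984   0.
  18.1400113 ]
[0.585 0.048 0.015] [ -3.  29. -16.  45.   0.  18.]
[0.53  0.07  0.015] [ -1.  25. -24.  41.   0.  16.]
[0.529 0.07  0.04 ] [  0.  18. -32.  30.  -3.  17.]
[0.558 0.061 0.055] [  0.  17. -33.  25.  -5.  17.]
[0.58  0.054 0.072] [  1.  15. -35.  18.  -7.  16.]
[0.604 0.047 0.092] [  1.  14. -39.   9.  -9.  16.]
[0.63  0.039 0.094] [ -0.  16. -36.  10.  -8.  15.]
[0.63  0.039 0.177] [ -0.  10. -28.  23.  -8.  15.]
[0.607 0.046 0.212] [-3. 24.  
[... 188 characters left out ...]
-16.3725212    43.94547984    0.
 -161.8599887 ]
[0.585 0.048 0.015] [  -3.   29.  -16.   45.    0. -162.]
[0.53  0.07  0.015] [  -1.   25.  -24.   41.    0. -164.]
[0.529 0.07  0.04 ] [   0.   18.  -32.   30.   -3. -163.]
[0.558 0.061 0.055] [   0.   17.  -33.   25.   -5. -163.]
[0.58  0.054 0.072] [   1.   15.  -35.   18.   -7. -164.]
[0.604 0.047 0.092] [   1.   14.  -39.    9.   -9. -164.]
[0.63  0.039 0.094] [  -0.   16.  -36.   10.   -8. -165.]
[0.63  0.039 0.177] [  -0.   10.  -28.   23.   -8. -165.]
[0.607 0.046 0.212] [  -3.   24.    7.   74.    0. -166.]<sys>:0: UserWarning: Gimbal lock detected. Setting third angle to zero since it is not possible to uniquely determine all angles.
```

```bash
python3 - <<'E'
from plan import *
W=[]
for xn in np.arange(-.198,-.094,.008):
    best=max((min(clear(*mid_from_nb(xn,.0065,np.radians(t)),np.radians(t))[1:4]),t) for t in np.arange(0,31,.25))
    t=best[1];print(round(xn,3),t,np.round(np.array(clear(*mid_from_nb(xn,.0065,np.radians(t)),np.radians(t)))*1000,1))
E
```

```text
-0.198 0.0 [ 2.5 22.5 26.   7.  83. ]
-0.19 0.0 [ 2.5 22.5 23.  15.  75. ]
-0.182 0.0 [ 2.5 22.5 22.5 23.  67. ]
-0.174 0.0 [ 2.5 22.5 22.5 31.  59. ]
-0.166 0.0 [ 2.5 22.5 22.5 39.  51. ]
-0.158 0.0 [ 2.5 22.5 22.5 47.  43. ]
-0.15 0.0 [ 2.5 22.5 22.5 55.  35. ]
-0.142 0.0 [ 2.5 22.5 22.5 63.  27. ]
-0.134 0.0 [ 2.5 22.5 22.5 71.  19. ]
-0.126 0.0 [ 2.5 22.5 22.5 79.  11. ]
-0.118 0.0 [ 2.5 22.5 22.5 87.   3. ]
-0.11 0.0 [ 2.5 22.5 22.5 95.   0. ]
-0.102 0.0 [  2.5  22.5  22.5 103.    0. ]
```

```bash
python3 - <<'E'
from plan import *
for xn in np.arange(-.200,-.094,.008):
  for zn in(.0055,):
    f=lambda t:np.array(clear(*mid_from_nb(xn,zn,np.radians(t)),np.radians(t)))*1000
    t=max(np.arange(11,31,.25),key=lambda t:min(f(t)[1:4])+1e-3*t)
    print(round(xn,3),t,f(t).round(1))
for t in (10,11,12,13):print(t,(np.array(clear(*mid_from_nb(-.198,.0055,np.radians(t)),np.radians(t)))*1000).round(1))
E
```

```text
-0.2 30.75 [  1.5   0.   94.    0.  147.2]
-0.192 11.0 [ 1.5  3.9 13.1  6.1 82.1]
-0.184 11.0 [ 1.5  5.4  5.2 14.1 74.1]
-0.176 14.25 [ 1.5  1.7  2.3 20.1 69.8]
-0.168 14.75 [ 1.5  3.   2.7 27.8 62.6]
-0.16 15.5 [ 1.5  4.   4.1 35.4 56.1]
-0.152 16.25 [ 1.5  5.2  5.3 42.9 50.1]
-0.144 17.25 [ 1.5  6.3  7.4 50.3 45.5]
-0.136 18.0 [ 1.5  7.9  8.1 57.9 41.1]
-0.128 19.0 [ 1.5  9.5  9.7 65.3 38.8]
-0.12 20.25 [ 1.5 11.2 12.  72.5 39.3]
-0.112 21.5 [ 1.5 13.1 14.  79.8 41.5]
-0.104 22.75 [ 1.5 15.4 15.6 87.1 44.5]
-0.096 24.25 [ 1.5 17.8 17.8 94.2 48.4]
10 [ 1.5  4.7 18.9  0.7 87.3]
11 [ 1.5  2.8 19.   0.1 88.1]
12 [ 1.5  0.8 19.2  0.  89.1]
13 [ 1.5  0.  20.2  0.  90.2]
```

```bash
python3 - <<'E'
import re
s=open('plan.py').read()
s=re.sub(r"WP=\[.*\]","WP=[(-.140+m0[0],.0095,0),(-.192,.0075,0),(-.190,.0055,11.5),(-.183,.0055,13),(-.176,.0055,14.25),(-.160,.0055,15.5),(-.136,.006,18.5),(-.110,.007,23),(-.08,.009,28),(-.066,.012,30),(-.066,.095,30)]",s,count=1)
open('plan.py','w').write(s)
from plan import *
from station import robot
P=poses(0)
for a,b in zip(P[:-1],P[1:]):
    d=np.array([clear(*( (np.array(a)+(np.array(b)-a)*t)[[0,2,4]])) for t in np.linspace(0,1,15)])
    print(np.round(d.min(0)*1000,1))
p,o=tool(m0[0],m0[1],.022,RY,0,0)
robot.reach(p+[0,0,.2],o)
robot.line_to(p+[0,0,.06],o,v=.15)
robot.line_to(p,o,v=.06)
s=robot.read_state();print(s['time'],s['tcp_pos'],s['wrist_force'])
robot.move_gripper(.02,60)
s=robot.read_state();print(s['time'],s['width'],s['wrist_force'],s['tcp_pos'])
for n in("top","side"):cv2.imwrite(f"pics/{n}1.png",robot.camera(n)["color"])
E
```

```text
[ 3.5 19.5 19.5 13.  22.2]
[ 1.5  3.4 10.5  7.8 77. ]
[ 1.5  2.2  5.2  7.8 75.2]
[ 1.5  1.7  1.4 13.9 69.8]
[ 1.5  1.7  2.3 20.1 56.1]
[ 1.5  4.   4.1 35.4 43.3]
[ 2.   7.  10.7 57.6 43.1]
[ 3.  11.5 20.3 80.9 49.5]
[  5.   20.5  26.5 108.1  61.2]
[  8.   11.   28.5 121.   65.3]
[ 91.   37.  100.4 133.4 137. ]
4.8917 [0.58494521 0.04832086 0.00937049] [ 0.09293269 -0.50319091  0.6088517 ]
5.4583 0.026575172874606055 [-0.49998604  1.18477331  5.47414319] [0.58487542 0.04835833 0.00930605]<sys>:0: UserWarning: Gimbal lock detected. Setting third angle to zero since it is not possible to uniquely determine all angles.
```

View pics/side1.png

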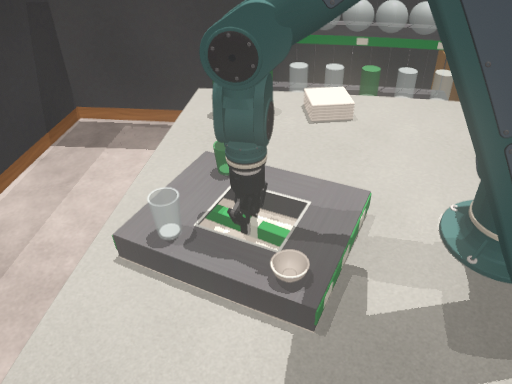

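The gripper holds the rail just ahead of its white band, at about (245,220). The width reads 27 mm and the glassware is undisturbed. Next is lift and slide.

```bash
python3 - <<'E' 2>&1 | grep -v Warn
from plan import *
from station import robot
P=poses(0)
for q in P[:3]:
    p,o=tool(*q,0);robot.line_to(p,o,v=.06)
    s=robot.read_state();print(round(s['time'],2),(s['tcp_pos']-p).round(4),s['width'].round(4),s['wrist_force'].round(1),s['moment'].round(2))
for n in("top","side"):
    c=robot.camera(n);cv2.imwrite(f"pics/{n}2.png",c["color"]);np.savez(f"{n}2.npz",**c)
E
```

```text
Traceback (most recent call last):
AttributeError: 'float' object has no attribute 'round'
```

```bash
cat > run.py <<'E'
from plan import *
from station import robot
def run(i,j,tag,v=.06):
    P=poses(0)
    for q in P[i:j]:
        p,o=tool(*q,0);robot.line_to(p,o,v=v)
        s=robot.read_state();print(round(s['time'],2),(s['tcp_pos']-p).round(4),round(s['width'],4),np.round(s['wrist_force'],1),np.round(s['moment'],2))
    for n in("top","side"):
        c=robot.camera(n);cv2.imwrite(f"pics/{n}{tag}.png",c["color"]);np.savez(f"{n}{tag}.npz",**c)
E
python3 -W ignore -c "from run import *;run(1,3,2)"
```

```text
6.88 [ 0.0004 -0.0001  0.0001] 0.0274 [-0.   0.7 -0.8] [ 0.   -0.02  0.02]
7.51 [ 0.0002 -0.      0.    ] 0.0268 [-0.5 -0.7 -1.2] [0.06 0.17 0.05]
```

View pics/side2.png

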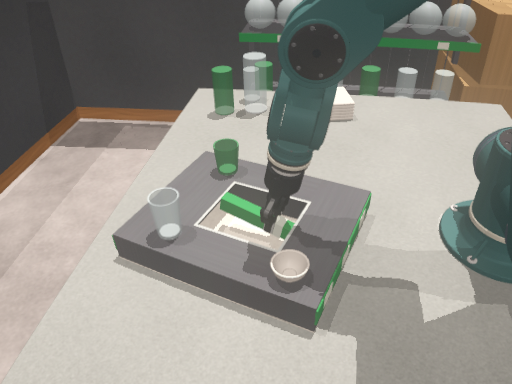

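View pics/top2.png

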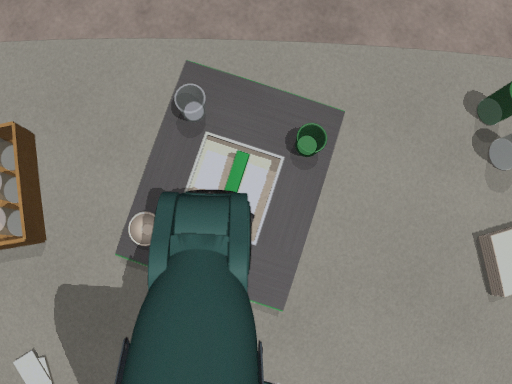

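The rail's far end is now free inside the opening and tilted up: top view about (238,153), side view about (224,200). Contact forces are near zero. I'll check it against the prediction and carry on.

```bash
python3 -W ignore - <<'E'
from run import *
q=poses(0)[2];xm,ym,zm,yaw,th=q
Rr=Ro.from_euler('xyz',[0,-th,yaw]).as_matrix();mid=np.r_[O+xm*X+ym*Y,zm]
for n in("top","side"):
    c=np.load(n+"2.npz")
    print(n,proj(c,[mid+Rr@[.14,y,.018] for y in(.014,-.014)]).round(1).tolist())
    h=cv2.cvtColor(c["color"],cv2.COLOR_BGR2HSV);m=cv2.inRange(h,(45,150,70),(80,255,255))
    k,l,st,ce=cv2.connectedComponentsWithStats(m)
    print([st[i].tolist() for i in range(1,k) if st[i,4]>100])
run(3,6,3,.04)
E
```

```text
top [[236.6, 149.3], [249.1, 153.4]]
[[225, 151, 24, 42, 505]]
side [[221.3, 198.1], [227.5, 191.4]]
[]
7.94 [ 0.0001 -0.0001 -0.    ] 0.027 [ 0.2  0.2 -1.3] [ 0.05  0.27 -0.03]
8.27 [0.     0.     0.0001] 0.027 [-0.1 -0.4 -1.2] [ 0.12  0.22 -0.01]
8.8 [-0.0001 -0.     -0.0001] 0.0276 [-0.3  0.2 -1.5] [0.07 0.28 0.02]
```

View pics/side3.png

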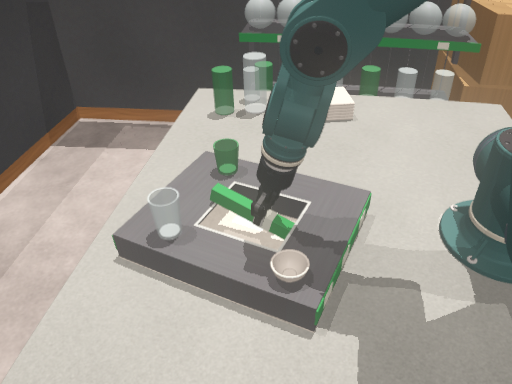

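The far end, at about (212,193), is above the far trim and the forces stay near 1 N. I'll continue through the opening.

```bash
python3 -W ignore -c "
from run import *
run(6,10,4,.05);robot.sleep(.2);run(10,12,5,.08)"
```

```text
9.51 [-0.0001  0.     -0.    ] 0.0272 [ 0.2 -0.8 -1.2] [0.15 0.35 0.03]
10.15 [-0.0002  0.     -0.0001] 0.0271 [-0.  -0.1 -1.2] [0.15 0.44 0.  ]
10.85 [-0.0002  0.     -0.0002] 0.0272 [ 0.  -0.1 -0.5] [0.1  0.51 0.01]
11.28 [-0. -0.  0.] 0.0271 [-0.3  0.3 -1.2] [ 0.22  0.52 -0.02]
12.77 [-0.0003  0.     -0.0006] 0.0272 [ 0.3 -0.7 -2.3] [ 0.14  0.55 -0.04]
13.78 [-0.0001  0.     -0.0004] 0.0273 [-0.2  0.6 -1.4] [ 0.01 -0.01  0.02]
```

View pics/side4.png

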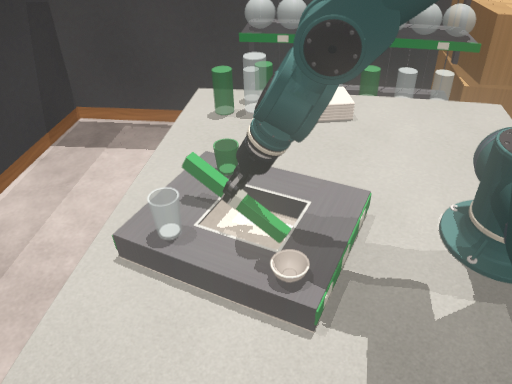

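View pics/side5.png

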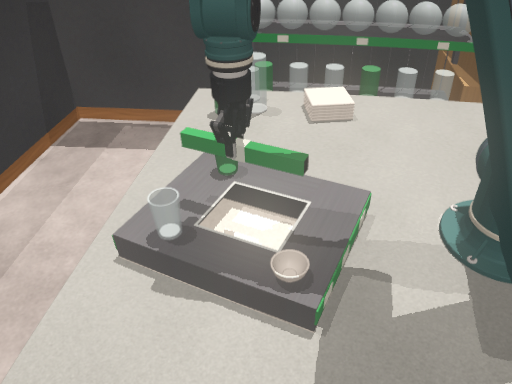

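View pics/top5.png

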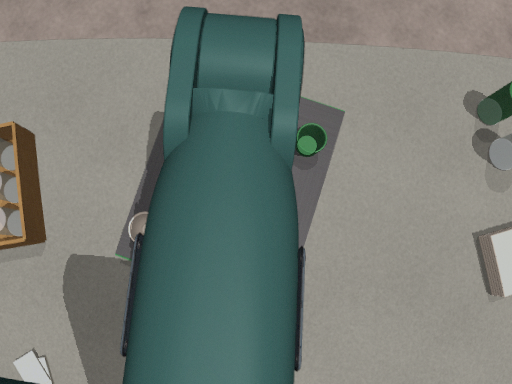

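The rail is out and looks level in the side view, running from (180,137) to (306,163). The glassware is in place. Before handing in I'll check the level and the end heights numerically.

```bash
python3 -W ignore - <<'E'
from run import *
c=np.load("side5.npz");h=cv2.cvtColor(c["color"],cv2.COLOR_BGR2HSV);m=cv2.inRange(h,(45,150,40),(80,255,255));m[:125]=0;m[175:]=0;m[:,:170]=0;m[:,315:]=0
m[c["range_z"]<=0]=0;m=cv2.erode(m,np.ones((3,3),np.uint8))
px=np.argwhere(m>0)[:,::-1];o,d=ray(c,px);P=o+d*c["range_z"][px[:,1],px[:,0]][:,None]
P=P[(P[:,2]>.15)]
u=np.array([*X,0]);t=(P-np.r_[O,0])@u
print(len(P),"t",t.min(),t.max(),"z",P[:,2].min(),P[:,2].max())
for a,b in((t.min(),t.min()+.03),(t.max()-.03,t.max())):
    k=(t>=a)&(t<=b);print("end z median/max",np.median(P[k,2]),P[k,2].max())
q=poses(0)[11];xm,ym,zm,yaw,th=q
print("expected ends",proj(c,[np.r_[O+(xm+s)*X+ym*Y,zm] for s in(.14,-.14)]).round(1).tolist())
a=np.load("side0.npz")["color"].astype(int);b=c["color"].astype(int)
for n,(x,y,w,hh) in dict(tumbler=(145,185,45,60),dish=(265,248,50,40)).items():print(n,np.abs(a-b)[y:y+hh,x:x+w].mean())
a=np.load("top0.npz")["color"].astype(int);b=np.load("top5.npz")["color"].astype(int)
print("beaker",np.abs(a-b)[122:160,304:330].mean())
robot.sleep(.5);s=robot.read_state();print(s['time'],s['width'],np.abs(s['qvel']).max())
E
```

```text
Traceback (most recent call last):
  File "h.py", line 3, in ray
    n=cv2.undistortPoints(np.array(px,float).reshape(-1,1,2),c["camera_matrix"],c["distortion"]).reshape(-1,2)
      ~~~~~~~~~~~~~~~~~~~^^^^^^^^^^^^^^^^^^^^^^^^^^^^^^^^^^^^^^^^^^^^^^^^^^^^^^^^^^^^^^^^^^^^^^^
cv2.error: OpenCV(4.12.0) /io/opencv/modules/calib3d/src/undistort.dispatch.cpp:347: error: (-215:Assertion failed) CV_IS_MAT(_src) && CV_IS_MAT(_dst) && (_src->rows == 1 || _src->cols == 1) && (_dst->rows == 1 || _dst->cols == 1) && _src->cols + _src->rows - 1 == _dst->rows + _dst->cols - 1 && (CV_MAT_TYPE(_src->type) == CV_32FC2 || CV_MAT_TYPE(_src->type) == CV_64FC2) && (CV_MAT_TYPE(_dst->type) == CV_32FC2 || CV_MAT_TYPE(_dst->type) == CV_64FC2) in function 'cvUndistortPointsInternal'
```

```bash
python3 -W ignore - <<'E'
from run import *
c=np.load("side5.npz");h=cv2.cvtColor(c["color"],cv2.COLOR_BGR2HSV)
print(h[156,280],h[155,275],c["range_z"][156,280],c["range_z"][140,195],h[140,195])
m=cv2.inRange(h,(45,150,40),(80,255,255));m[:125]=0;m[175:]=0;m[:,:170]=0;m[:,315:]=0
print((m>0).sum(),((m>0)&(c["range_z"]>0)).sum())
px=np.argwhere((m>0)&(c["range_z"]>0))[:,::-1];o,d=ray(c,px);P=o+d*c["range_z"][px[:,1],px[:,0]][:,None]
P=P[(P[:,2]>.15)]
u=np.array([*X,0]);t=(P-np.r_[O,0])@u
print(len(P),"t",t.min(),t.max(),"z",P[:,2].min(),P[:,2].max())
for a,b in((t.min()+.01,t.min()+.04),(t.max()-.04,t.max()-.01)):
    k=(t>=a)&(t<=b);print("end z median/max",np.median(P[k,2]),P[k,2].max())
q=poses(0)[11];xm,ym,zm,yaw,th=q
print("expected ends",xm,zm,proj(c,[np.r_[O+(xm+s)*X+ym*Y,zm] for s in(.14,-.14)]).round(1).tolist())
a=np.load("side0.npz")["color"].astype(int);b=c["color"].astype(int)
for n,(x,y,w,hh) in dict(tumbler=(145,185,45,60),dish=(265,248,50,40)).items():print(n,np.abs(a-b)[y:y+hh,x:x+w].mean())
a=np.load("top0.npz")["color"].astype(int);b=np.load("top5.npz")["color"].astype(int)
print("beaker",np.abs(a-b)[122:160,304:330].mean())
robot.sleep(.5);s=robot.read_state();print(s['time'],s['width'],np.abs(s['qvel']).max())
E
```

```text
[ 63  99 121] [ 63  99 119] 0.78818816 0.86644727 [ 64 111 117]
0 0Traceback (most recent call last):
  File "<stdin>", line 6, in <module>
  File "h.py", line 3, in ray
    n=cv2.undistortPoints(np.array(px,float).reshape(-1,1,2),c["camera_matrix"],c["distortion"]).reshape(-1,2)
      ~~~~~~~~~~~~~~~~~~~^^^^^^^^^^^^^^^^^^^^^^^^^^^^^^^^^^^^^^^^^^^^^^^^^^^^^^^^^^^^^^^^^^^^^^^
cv2.error: OpenCV(4.12.0) /io/opencv/modules/calib3d/src/undistort.dispatch.cpp:347: error: (-215:Assertion failed) CV_IS_MAT(_src) && CV_IS_MAT(_dst) && (_src->rows == 1 || _src->cols == 1) && (_dst->rows == 1 || _dst->cols == 1) && _src->cols + _src->rows - 1 == _dst->rows + _dst->cols - 1 && (CV_MAT_TYPE(_src->type) == CV_32FC2 || CV_MAT_TYPE(_src->type) == CV_64FC2) && (CV_MAT_TYPE(_dst->type) == CV_32FC2 || CV_MAT_TYPE(_dst->type) == CV_64FC2) in function 'cvUndistortPointsInternal'
```

```bash
python3 -W ignore - <<'E'
from run import *
c=np.load("side5.npz");h=cv2.cvtColor(c["color"],cv2.COLOR_BGR2HSV)
print(c["color"][156,280])
m=cv2.inRange(h,(50,80,60),(75,255,255));m[:125]=0;m[175:]=0;m[:,:170]=0;m[:,315:]=0
px=np.argwhere((m>0)&(c["range_z"]>0))[:,::-1];o,d=ray(c,px);P=o+d*c["range_z"][px[:,1],px[:,0]][:,None]
P=P[(P[:,2]>.15)]
u=np.array([*X,0]);t=(P-np.r_[O,0])@u
print(len(P),"t",t.min(),t.max(),"z",P[:,2].min(),P[:,2].max())
for a,b in((t.min()+.01,t.min()+.04),(t.max()-.04,t.max()-.01)):
    k=(t>=a)&(t<=b);print("end z median/max",np.median(P[k,2]),P[k,2].max())
q=poses(0)[11];xm,ym,zm,yaw,th=q
print("expected ends",xm,zm,proj(c,[np.r_[O+(xm+s)*X+ym*Y,zm] for s in(.14,-.14)]).round(1).tolist())
a=np.load("side0.npz")["color"].astype(int);b=c["color"].astype(int)
for n,(x,y,w,hh) in dict(tumbler=(145,185,45,60),dish=(265,248,50,40)).items():print(n,np.abs(a-b)[y:y+hh,x:x+w].mean())
a=np.load("top0.npz")["color"].astype(int);b=np.load("top5.npz")["color"].astype(int)
print("beaker",np.abs(a-b)[122:160,304:330].mean())
robot.sleep(.5);s=robot.read_state();print(s['time'],s['width'],np.abs(s['qvel']).max())
E
```

```text
[ 79 121  74]
2091 t -0.11252246610383664 0.16579160129053425 z 0.2084075320827895 0.28575993145370754
end z median/max 0.23571692083092421 0.24568881075044152
end z median/max 0.23719073856471756 0.2462222177275456
expected ends 0.026243556529821428 0.225 [[184.5, 137.0], [306.5, 165.4]]
tumbler 7.617283950617284
dish 29.765666666666668
beaker 11.356612685560053
14.3833 0.027620779433619486 0.08523965190953098
```

Level to about 0.3°, with both ends near z 0.225. The dish's pixel difference is higher than the others, so I'll check whether that is movement or lighting.

```bash
python3 -W ignore - <<'E'
import cv2,numpy as np
a=np.load("side0.npz")["color"];b=np.load("side5.npz")["color"]
for n,(x,y,w,h) in dict(tumbler=(145,185,45,60),dish=(265,248,50,40),beaker_low=(210,160,35,16)).items():
    g=lambda i:cv2.Canny(cv2.cvtColor(i,cv2.COLOR_BGR2GRAY),50,120)
    T=cv2.GaussianBlur(g(a),(0,0),1)[y:y+h,x:x+w];B=cv2.GaussianBlur(g(b),(0,0),1)[y-8:y+h+8,x-8:x+w+8]
    _,v,_,l=cv2.minMaxLoc(cv2.matchTemplate(B,T,cv2.TM_CCOEFF_NORMED));print(n,round(v,2),"shift px",l[0]-8,l[1]-8, a[y:y+h,x:x+w].mean(),b[y:y+h,x:x+w].mean())
E
```

```text
tumbler 0.85 shift px 0 0 156.2637037037037 148.64641975308643
dish 0.68 shift px 0 0 175.01433333333333 145.397
beaker_low 0.92 shift px 0 0 117.48928571428571 114.44880952380953
```

No shift on any of the three; the dish is only darker from the arm's shadow.

```bash
python3 -c "
from station import robot
robot.hand_in();s=robot.read_state();print(s['time'],s['width'],s['wrist_force'])"
```

```text
the job is handed in; nothing more can be done
the job is handed in; nothing more can be done
```

The rail is out of the deck and was handed in held level in the gripper, at about 14.4 s of the 45 s allowed. The hand-in gives no verdict, so the results below are from my own checks.

**What I did:** I found the opening and rail in the top image and gripped the rail 15 mm ahead of its middle at 60 N. I lifted it a few millimetres and slid it back about 55 mm. I then tilted it far end first to 30° through the opening, raised it and levelled it. By the planned poses, the diagonal stage had the far end at up to 0.168 m while the near end was at about 0.028 m. The side picture taken there agrees.

**Last checks:**
- **Level and height:** the range readings near the rail's two ends differ by 1.5 mm (about 0.3°), and the planned centre height is 0.225 m. That puts the underside about 137 mm above the deck top.
- **Grip:** the finger opening read 27.6 mm on the 28 mm rail.
- **Forces:** wrist force was about 5.5 N just after the grip closed and at most about 2 N at the end of each later move.
- **Glassware:** edge matching showed no pixel shift for the tumbler, beaker or dish. The dish matched less well (0.68) because it was in the arm's shadow. In the final top view the arm hid the tumbler and part of the dish.

**What went wrong:** one script stopped on a print error after its first move. My first colour threshold also missed the rail in the side view. Neither affected the motion.

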